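# Open the canister and bring the tap over it for refilling

## Robot

A 6-joint arm with a two-finger parallel gripper is mounted at the origin on the work surface. World frame = base frame: x ahead of the robot, y to its left, z up, the work surface at z = 0. Lengths are in mm, angles in rad, forces in N, time in s.
With the tool pointing down it reaches from about 350 to 775 mm from the base axis. Payload 5.5 kg.
Tool frame: the origin (TCP) lies at the very end of the fingers, on their centre line; the grasp point (between the pads) lies ctrl.grip_point_offset behind it (ctrl.grip_point_offset is the distance from the TCP to the grasp point, in mm); z points along the fingers, y is the direction in which the jaws open and shut (so a half turn about z gives the same grasp; the last joint's range is limited). The gripper opens to 85 mm and grips with 20 to 120 N. Pads are 22 mm wide; open, the fingers measure 114 mm over their backs; the gripper's body (76 mm by 85 mm) begins 54 mm behind the grasp point. The pads swing forward as they close: fully open they stand 13 mm farther back than shut.
Start: joints at [-1.476, 0.313, 0.046, 1.304, 0, 1.431], TCP at [133.765, -559.266, 231.323] pointing down, gripper open.
Joint ranges: [-2.76, 2.76], [-0.86, 1.69], [-1.03, 1.26], [-2.2, 2.34], [-1.47, 1.5], [-3.14, 3.14]. Speed limits (rad/s): [2.57, 2.57, 3.14, 3.14, 3.14, 3.14].

## Interface

Orientations are given as a rotation vector (axis times angle).
In Python, from plant import ctrl, effector, observe, eyes gives the robot as it stands. The module is installed in compiled form; this text tells all that it offers. Calls block until the motion is done:
- ctrl.move_pose(position, orientation): joint-space move of the TCP to a pose.
- ctrl.move_linear(position, rotation=None, rate=150): straight line of the TCP; rotation=None keeps the orientation; rate is the mean speed in mm/s.
- ctrl.move_joints(angles): joint-space move.
- effector.move_gripper(opening, force=None): finger opening in mm; force is the grip in N (None keeps the last); returns when the fingers have stopped.
- ctrl.wait(seconds).
- ctrl.ik(position, orientation): joint angles nearest the present ones, or None.
- observe(): the state.
- eyes.camera(name): name is "scene" or "top" or "wrist"; returns a dict with "frame" (400x640x3 uint8, red, green, blue), "z_map" (400x640 float32, mm along the optical axis (not along the pixel's ray), 0 where there is no reading), "fx", "fy", "cx", "cy" (pixels), "extrinsics" (4x4, takes a point from camera to world coordinates). Camera axes: x right, y down, z forward; pixel columns grow to the right and rows downward; lengths in mm; the calibration is good to about 2 mm. A picture is of the moment at which its call begins.
A pose or a line that the arm cannot do raises ctrl.IKError and nothing moves.
- ctrl.job_done(): hands the job in, once; it reports no verdict.
The state is a dict: "time": time; "joints": joint angles; "joint_vel": joint speeds; "joint_efforts": joint torques, N m; "eef_pos": TCP position; "tcp_rot": TCP orientation; "ft_force": force on the tool from outside, world axes, zero at the start; "ft_torque": the same for the moment, N m; "opening": finger opening in mm.
Only numpy, scipy, OpenCV 4.12 (cv2) and the standard library are available. Lean on these libraries where they do the work, as an engineer would, in place of code of your own. Each camera call takes 0.05 s, during which the arm holds its last target.

## Task

Get the white canister ready to be refilled: unscrew its orange cap and lay the cap right back on its tether, so that it leans back past upright and stays clear of the mouth. Then swing the spout of the tap round until its outlet is over the middle of the canister's open mouth. Leave the other things on the bench where they are.

Things in the scene. Friction and masses are not known exactly. Their poses are not given: they have to be found in the camera images.
- cap_center (a point): Centre of the orange ribbed cap: a cylinder 58 mm across, 32 mm high, this point half-way up its axis. z points out of its top; with the cap on, z leans 35 deg from vertical to the canister's front (the low side, towards the robot). x, y turn with the cap; a white line on its top lies along x. Gripped round its side, free all round but for a thin tether ring, 63 mm across, on its lowest 5 mm.
- cap (a joint): How far the cap is unscrewed, rad: 0 is tight (starts at 0 to 0.25); grows as the cap turns anticlockwise seen from above its top, to a stop at 2.75. Stiff (about 0.25 N m), stays where left, does not rise as it turns. Two lugs inside hold it down on the neck; only beyond 2.35 is it free to be lifted on its tether.
- strap (a joint): Angle of the tether hinge, rad: 0 is the cap on the neck; grows as the cap swings up and back from the mouth, to a stop at 2.4, where it leans back over the carrying handle. Slightly stiff (about 0.03 N m), so the light cap (about 50 g) stays at any angle; past about 1.9 it is over its balance point.
- strap_hinge (a point): Middle of the tether's level hinge pin (27 mm long) on the high side of the neck, 40 mm from the cap's axis, level with the cap's lower edge. x is level, from the mouth to the canister's back; y lies along the pin, a positive turn about y opens the cap; z is up. The top of the neck's rim is 10 mm above this point. It does not move.
- mouth (a point): Centre of the rim of the canister's mouth (canted neck, bore 37 mm), under the cap at first, about 196 mm above the bench; the rim leans 35 deg to the front. x is level, to the canister's back; z is up. The canister: white, 165 mm long, 105 wide, 197 high at its handle; front 20 mm before this point, back 145 mm behind. It stands in a grey tray, 200 x 140 mm; both are heavy and stay put.
- spout_tip (a point): Outlet of the tap's spout: middle of the lower end of its nozzle (23 mm wide), 245 mm above the bench, 185 mm from the tap's axis. The mouth lies under the circle on which it swings, to within 10 mm. x is level and points along the spout to the tap's axis; z is up.
- spout_tube (a point): Point on the centre line of the level part of the steel spout, 300 mm above the bench and 135 mm from the tap's upright axis. The tube is round, 18 mm in diameter, level from 26 to 158 mm from the axis, and can be gripped across from above. x is level and points along the tube towards the tap's axis, z is up.
- spout (a joint): Swivel angle of the spout about the tap's upright axis, rad, growing anticlockwise seen from above; runs from -1.3 to 1.7, starts 0.9 to 1.6 rad short (clockwise) of the mouth. Light friction (about 0.22 N m), stays where it is left.
- tap: The tap: upright steel pillar 28 mm thick, 225 mm high without the spout, on a flange 56 mm across; the origin is on its axis at bench height. A blue valve handle sticks out on its far side and is not used. It does not move.
- wash_bottle: Bystander: white squeeze bottle, 68 mm across, with a red top and bent jet, 190 mm high; origin at the middle of its underside.
- seedling: Bystander: black pot 96 mm across, 85 mm high, with a seedling to about 200 mm high; origin at the middle of its underside.
- scissors: Bystander: scissors with purple handles, 170 mm long, lying flat, 10 mm thick; origin on the bench near the middle, x along the blades.
Mind the look-alikes: they are no part of the job. What is shaped like the part that bears cap_center but yellow is not meant.

How it is judged (in metres and radians):
On the way, in this order (a step that is already met when the one before it is completed fails the run):
1. the cap is unscrewed and laid back on its tether, past upright (value of joint strap above 1.9 rad), for 0.3 s.
2. the spout's outlet is over the mouth (horizontal distance between spout_tip and mouth below 0.016 m), for 0.3 s.
At the end, for the whole second after the job is handed in: The cap is off and leans back on its tether past upright (tether hinge beyond 1.9 rad), the outlet of the spout is within 16 mm, measured level, of the centre of the open mouth, and both are at rest (value of joint strap above 1.9 rad and horizontal distance between spout_tip and mouth below 0.016 m and velocity of joint spout between -0.05 and 0.05 rad/s and velocity of joint strap between -0.1 and 0.1 rad/s); the robot touches nothing.
It fails at once if the wash bottle is shoved or knocked over (distance of wash_bottle from where it was at the start of the episode above 0.03 m).
It fails at once if the seedling is shoved or knocked over (distance of seedling from where it was at the start of the episode above 0.03 m).
It fails at once if the scissors are shoved away (distance of scissors from where it was at the start of the episode above 0.03 m).
It also fails if it takes over 66 s, if anything falls off the work surface, if the arm or the gripper's body presses on something with over 40 N, if the wrist force passes 120 N, or if a joint passes its speed limit or range.

## Working session

There is one attempt and no reset: what is moved stays moved. The work goes in short steps, each a Python script; the robot and the scene stay as the last script left them, time stands still between calls to the robot, and variables do not carry over. Pictures are saved under pics/ and viewed, and the job is handed in when it is done.

```bash
ls; mkdir -p pics; cat > h.py <<'E'
from plant import ctrl, effector, observe, eyes
import numpy as np, cv2
from scipy.spatial.transform import Rotation as R
def shot(n,tag):
    c=eyes.camera(n); cv2.imwrite(f'pics/{tag}.png',c['frame'][:,:,::-1]); np.savez(f'pics/{tag}.npz',**c); return c
def pts(c):
    z=c['z_map']; v,u=np.mgrid[:z.shape[0],:z.shape[1]]
    P=np.stack([(u-c['cx'])/c['fx']*z,(v-c['cy'])/c['fy']*z,z],-1)
    T=np.array(c['extrinsics']); return P@T[:3,:3].T+T[:3,3]
E
python3 - <<'E'
from h import *
print(observe(), ctrl.grip_point_offset)
for n in ('scene','top','wrist'):
    c=shot(n,n+'0'); print(n,c['fx'],c['cx'],c['cy'],np.round(c['extrinsics'],3).tolist(), (c['z_map']>0).mean())
E
```

```text
pics
{'time': 0.0, 'joints': array([-1.47561653e+00,  3.14016114e-01,  4.49568987e-02,  1.30360556e+00,
       -2.39246911e-05,  1.43118666e+00]), 'joint_vel': array([ 7.48427948e-05, -1.06979124e-03,  5.59364898e-04, -1.01206286e-03,
        2.34523789e-03, -1.00270018e-03]), 'joint_efforts': array([ 1.02798463e-04, -4.80629146e+01,  2.98533565e+01,  1.93198869e-02,
       -1.71848947e-04, -4.10501627e-06]), 'eef_pos': array([ 133.69474081, -558.70104076,  230.39091342]), 'tcp_rot': array([-3.11811387e+00, -3.67741068e-01, -2.76065869e-05]), 'ft_force': array([ 0.72574368, -0.5003014 , -0.56179292]), 'ft_torque': array([0.03307042, 0.00430319, 0.00561264]), 'opening': 85.2735601425154} 18.700000000000003
scene 433.44856092434117 314.2809011808858 192.30841678578673 [[-0.622, 0.484, -0.615, 1178.661], [0.783, 0.402, -0.475, 495.129], [0.017, -0.777, -0.629, 906.974], [0.0, 0.0, 0.0, 1.0]] 0.9958828125
top 462.2281315184733 315.3519523567287 206.16903444049754 [[-0.002, -0.989, 0.145, 268.954], [-1.0, -0.001, -0.02, -25.169], [0.02, -0.145, -0.989, 1522.954], [0.0, 0.0, 0.0, 1.0]] 0.99611328125
wrist 319.63492778796183 322.61790797412755 196.12557964749809 [[0.233, -0.938, -0.257, 198.858], [-0.973, -0.225, -0.061, -543.099], [-0.0, 0.264, -0.964, 373.806], [0.0, 0.0, 0.0, 1.0]] 0.99603125
```

View pics/scene0.png

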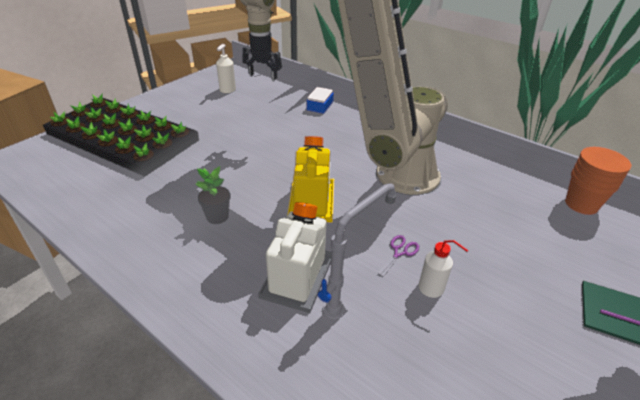

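View pics/top0.png

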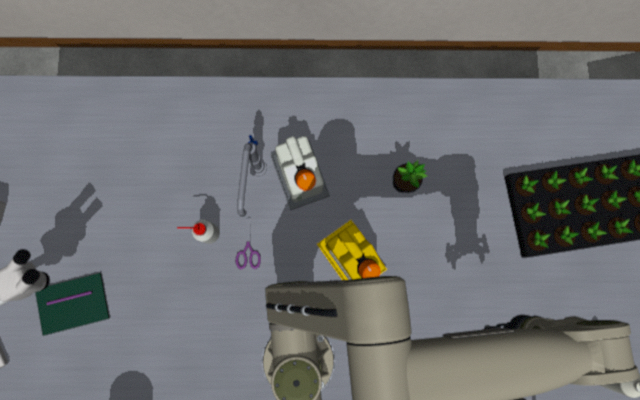

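Both canisters carry an orange cap. The white one's is at scene (305,210) and top (305,180); the yellow one's is at scene (314,141) and top (370,270). The white body matches the task, and the yellow one is the look-alike. The spout points towards the robot, with its outlet at top (241,213). Next I'll enlarge and measure.

```bash
python3 - <<'E'
import numpy as np, cv2
a=cv2.imread('pics/top0.png')[120:250,220:400]; b=cv2.imread('pics/scene0.png')[130:330,240:440]
a=cv2.resize(a,None,fx=4,fy=4,interpolation=2)[:520,:720]; cv2.imwrite('pics/tc.png',a)
cv2.imwrite('pics/sc.png',cv2.resize(b,(600,600),interpolation=2))
from scipy.spatial.transform import Rotation as R
import sys
def pts(c):
    z=c['z_map']; v,u=np.mgrid[:z.shape[0],:z.shape[1]]
    P=np.stack([(u-c['cx'])/c['fx']*z,(v-c['cy'])/c['fy']*z,z],-1)
    T=np.array(c['extrinsics']); return P@T[:3,:3].T+T[:3,3]
for n in('top','scene'):
    c=dict(np.load(f'pics/{n}0.npz')); P=pts(c)
    hsv=cv2.cvtColor(c['frame'],cv2.COLOR_RGB2HSV)
    m=((hsv[...,0]<14)&(hsv[...,0]>3)&(hsv[...,1]>180)&(hsv[...,2]>80)).astype(np.uint8)
    k,l,s,ce=cv2.connectedComponentsWithStats(m)
    for i in range(1,k):
        if s[i,4]>40:
            q=P[l==i]; print(n,ce[i].round(1),s[i,4],np.median(q,0).round(1),q.min(0).round(),q.max(0).round())
    # steel spout points: height 285..315 
    reg=(P[...,2]>270)&(P[...,2]<330)&(P[...,0]>350)&(P[...,0]<800)&(abs(P[...,1])<350)
    k,l,s,ce=cv2.connectedComponentsWithStats(reg.astype(np.uint8))
    for i in range(1,k):
        if s[i,4]>15: q=P[l==i]; print('hi',n,ce[i].round(1),s[i],q.min(0).round(),q.max(0).round())
    # white canister
    w=(hsv[...,1]<40)&(P[...,2]>30)&(P[...,2]<215)&(P[...,0]>450)&(P[...,0]<800)&(P[...,1]>-80)&(P[...,1]<150)
    k,l,s,ce=cv2.connectedComponentsWithStats(w.astype(np.uint8))
    for i in range(1,k):
        if s[i,4]>30: q=P[l==i]; print('can',n,ce[i].round(1),s[i],q.min(0).round(),q.max(0).round())
E
```

```text
top [302.1 175. ] 83 [556.8 -10.5 206.3] [521. -46. 190.] [571.   4. 223.]
top [365.5 266.8] 140 [ 291.5 -190.2  205.1] [ 261. -230.  182.] [ 309. -177.  220.]
hi top [243.2 178.4] [237 143  15  72 484] [431. 127. 271.] [631. 161. 315.]
can top [297.9 165.6] [ 275  137   49   65 1701] [504. -77.  31.] [686.  70. 207.]
can top [255.9 161.2] [249 145  15  27 170] [604. 117.  30.] [667. 149. 215.]
scene [313.4 141. ] 119 [ 299.2 -190.9  202.1] [ 271. -220.  188.] [1179.  495.  907.]
scene [304.5 210.8] 236 [562.   -8.6 202. ] [531. -42. 182.] [578.   8. 216.]
hi scene [363.1 206.4] [336 184  60  52 654] [437. 129. 270.] [633. 163. 311.]
can scene [295.8 254.2] [ 266  212   60   86 3790] [512. -73.  30.] [694.  73. 201.]
can scene [334.7 279. ] [327 252  17  56 545] [613. 120.  30.] [667. 150. 214.]
```

View pics/tc.png

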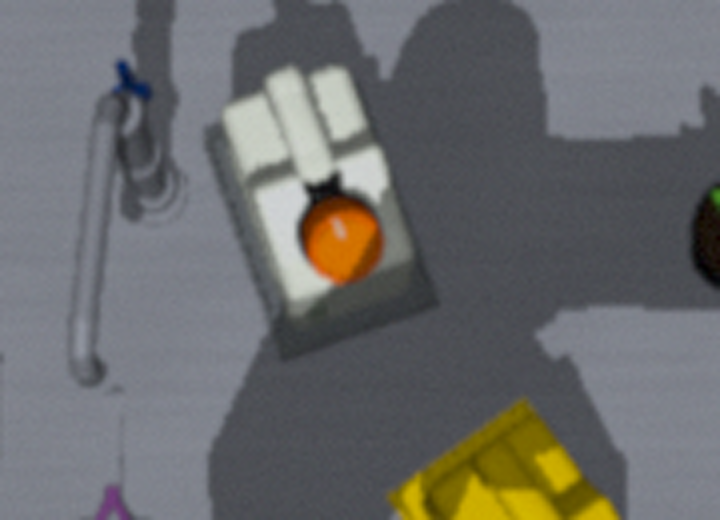

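View pics/sc.png

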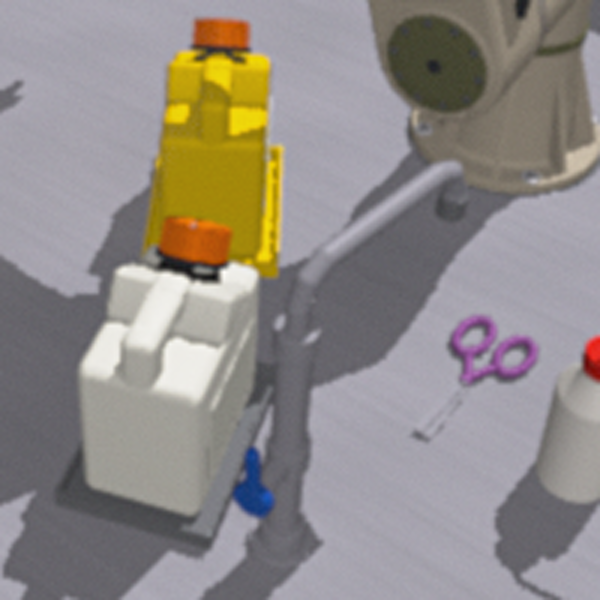

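The crop confirms it: orange cap on the white canister at top (305,180), with its white line and the black tether hinge behind it. Next: a rough pose, a reachability check, and a close wrist view.

```bash
cat >> h.py <<'E'
def ray(c,u,v,z):
    T=np.array(c['extrinsics']); d=T[:3,:3]@np.array([(u-c['cx'])/c['fx'],(v-c['cy'])/c['fy'],1.]); o=T[:3,3]
    return o+d*(z-o[2])/d[2]
def frame(yaw):
    b=np.array([np.cos(yaw),np.sin(yaw),0]); up=np.array([0,0,1.]); y=np.cross(up,b); return b,y,up
def capaxis(yaw,th=0):
    b,y,up=frame(yaw); a=np.deg2rad(35)-th   # lean to front
    return -np.sin(a)*b+np.cos(a)*up
def toolrot(n,yaw,roll):
    # tool z=-n ; x axis ref = pin y, rolled about tool z
    b,y,up=frame(yaw); z=-n; x=y; yy=np.cross(z,x)
    return (R.from_rotvec(z*roll)*R.from_matrix(np.stack([x,yy,z],1)))
E
python3 - <<'E'
from h import *
c=dict(np.load('pics/top0.npz')); P=pts(c)
print('captop',ray(c,305,180,200).round(1))
hsv=cv2.cvtColor(c['frame'],cv2.COLOR_RGB2HSV)
w=(hsv[...,1]<40)&(P[...,2]>120)&(P[...,2]<215)&(P[...,0]>500)&(P[...,0]<720)&(P[...,1]>-90)&(P[...,1]<90)
r=cv2.minAreaRect(P[w][:,:2].astype(np.float32)); print('can rect',r)
t=(hsv[...,2]<110)&(P[...,2]>3)&(P[...,2]<28)&(P[...,0]>450)&(P[...,0]<720)&(P[...,1]>-110)&(P[...,1]<110)
print('tray',cv2.minAreaRect(P[t|w][:,:2].astype(np.float32)))
for n in('top','scene'):
    c=dict(np.load(f'pics/{n}0.npz')); P=pts(c)
    s=(P[...,2]>40)&(P[...,2]<215)&(P[...,0]>590)&(P[...,0]<700)&(P[...,1]>105)&(P[...,1]<180)
    q=P[s]; print(n,'pillar',len(q),np.median(q,0).round(1),np.percentile(q,[5,95],axis=0).round(1).tolist())
    A=np.c_[q[:,:2]*2,np.ones(len(q))]; x=np.linalg.lstsq(A,(q[:,:2]**2).sum(1),rcond=None)[0]; print(x[:2],np.sqrt(x[2]+x[0]**2+x[1]**2))
    s=(P[...,2]>296)&(P[...,2]<315)&(P[...,0]>400)&(P[...,0]<700)&(P[...,1]>80)&(P[...,1]<200)
    q=P[s]; vx=cv2.fitLine(q[:,:2].astype(np.float32),cv2.DIST_HUBER,0,.01,.01).ravel(); print('tube',vx,q.min(0),q.max(0))
yaw=np.deg2rad(18); n=capaxis(yaw); C=np.array([548,-10,190.])
for roll in np.arange(-3,3.1,.5):
    rot=toolrot(n,yaw,roll).as_rotvec()
    a=ctrl.ik(C+n*150,rot); b_=ctrl.ik(C-n*9,rot)
    print(roll, None if a is None else np.round(a,2), None if b_ is None else np.round(b_,2))
E
```

```text
captop [540.6 -22.1 200. ]
can rect ((596.0891723632812, -3.4556427001953125), (168.40757751464844, 105.61835479736328), 20.08816909790039)
tray ((585.8812255859375, -8.715339660644531), (266.92364501953125, 202.945556640625), 0.1777261197566986)
top pillar 210 [613.8 132.3 131.3] [[605.9, 120.5, 55.9], [678.5, 147.0, 199.6]]
[641.65788839 144.12363549] 33.63296984909667
tube [ 9.9565166e-01 -9.3154445e-02  5.2748193e+02  1.4303940e+02] [438.73967481 127.54354271 296.17931976] [620.55055032 159.30629942 314.64826366]
scene pillar 821 [638.2 145.9 128.7] [[623.9, 130.7, 58.0], [685.6, 153.9, 204.2]]
[656.45262401 149.9656621 ] 24.77932868643013
tube [ 9.9485707e-01 -1.0128866e-01  5.4291418e+02  1.4857782e+02] [445.20834945 130.95920063 296.0238596 ] [622.27212879 160.81307911 310.58607905]
-3.0 [-0.55 -0.32 -0.55  0.91  0.45 -2.19] [-0.36 -0.09 -0.72  0.44  0.37 -2.01]
-2.5 [-0.55 -0.32 -0.55  0.91  0.45 -1.69] [-0.36 -0.09 -0.72  0.44  0.37 -1.51]
-2.0 [-0.55 -0.32 -0.55  0.91  0.45 -1.19] [-0.36 -0.09 -0.72  0.44  0.37 -1.01]
-1.5 [-0.55 -0.32 -0.55  0.91  0.45 -0.69] [-0.36 -0.09 -0.72  0.44  0.37 -0.51]
-1.0 [-0.55 -0.32 -0.55  0.91  0.45 -0.19] [-0.36 -0.09 -0.72  0.44  0.37 -0.01]
-0.5 [-0.55 -0.32 -0.55  0.91  0.45  0.31] [-0.36 -0.09 -0.72  0.44  0.37  0.49]
0.0 [-0.55 -0.32 -0.55  0.91  0.45  0.81] [-0.36 -0.09 -0.72  0.44  0.37  0.99]
0.5 [-0.55 -0.32 -0.55  0.91  0.45  1.31] [-0.36 -0.09 -0.72  0.44  0.37  1.49]
1.0 [-0.55 -0.32 -0.55  0.91  0.45  1.81] [-0.36 -0.09 -0.72  0.44  0.37  1.99]
1.5 [-0.55 -0.32 -0.55  0.91  0.45  2.31] [-0.36 -0.09 -0.72  0.44  0.37  2.49]
2.0 [-0.55 -0.32 -0.55  0.91  0.45  2.81] [-0.36 -0.09 -0.72  0.44  0.37  2.99]
2.5 [-0.55 -0.32 -0.55  0.91  0.45 -2.97] [-0.36 -0.09 -0.72  0.44  0.37 -2.79]
3.0 [-0.55 -0.32 -0.55  0.91  0.45 -2.47] [-0.36 -0.09 -0.72  0.44  0.37 -2.29]
```

```bash
cat >> h.py <<'E'
def capcentre(H,yaw,th):
    b,y,up=frame(yaw); v=-40*(np.cos(np.deg2rad(35))*b+np.sin(np.deg2rad(35))*up)+16*capaxis(yaw,0)
    return H+R.from_rotvec(y*th).apply(v)
E
python3 - <<'E'
from h import *
yaw=np.deg2rad(20); b,y,up=frame(yaw)
H=np.array([538,-24,196])+4*b*0+32.8*b+14.3*b+up*2
print('H',H, capcentre(H,yaw,0))
import itertools
for roll in (-3,-2.5,-2,-1.5,-1,-.5,0,.5,1):
  o=[]
  for th in np.arange(0,2.3,.2):
    n=capaxis(yaw,th); a=ctrl.ik(capcentre(H,yaw,th)-n*9,toolrot(n,yaw,roll).as_rotvec())
    o.append('--' if a is None else np.round(a,2).tolist())
  print(roll,sum(x!='--' for x in o)); print(o[4:])  if roll in(-2.5,-1,0) else 0
E
```

```text
H [582.25952244  -7.89085125 198.        ] [542.84570847 -22.23630635 188.16337525]
-3 8
-2.5 8
[[-0.14, 0.42, 0.13, 1.45, -0.09, -1.41], [-0.09, 0.59, 0.37, 1.71, -0.16, -1.34], [-0.06, 0.79, 0.65, 1.98, -0.22, -1.27], [-0.03, 1.03, 1.0, 2.29, -0.27, -1.2], '--', '--', '--', '--']
-2 8
-1.5 8
-1 8
[[-0.14, 0.42, 0.13, 1.45, -0.09, 0.09], [-0.09, 0.59, 0.37, 1.71, -0.16, 0.16], [-0.06, 0.79, 0.65, 1.98, -0.22, 0.23], [-0.03, 1.03, 1.0, 2.29, -0.27, 0.3], '--', '--', '--', '--']
-0.5 8
0 8
[[-0.14, 0.42, 0.13, 1.45, -0.09, 1.09], [-0.09, 0.59, 0.37, 1.71, -0.16, 1.16], [-0.06, 0.79, 0.65, 1.98, -0.22, 1.23], [-0.03, 1.03, 1.0, 2.29, -0.27, 1.3], '--', '--', '--', '--']
0.5 8
1 8
```

```bash
python3 - <<'E'
from h import *
yaw=np.deg2rad(20); b,y,up=frame(yaw); n=capaxis(yaw)
C=np.array([528,-28,189.])
rot=toolrot(n,yaw,0.2)
ctrl.move_pose(C+n*110,rot.as_rotvec())
c=shot('wrist','w1'); print(observe()['joints'].round(2),observe()['time'],np.round(c['extrinsics'],3).tolist())
E
```

```text
[-0.59 -0.28 -0.6   0.86  0.48  0.93] 2.3583 [[0.822, 0.032, 0.568, 380.22], [0.088, -0.994, -0.071, -12.647], [0.562, 0.108, -0.82, 404.321], [0.0, 0.0, 0.0, 1.0]]
```

```bash
python3 - <<'E'
from h import *
c=dict(np.load('pics/w1.npz')); P=pts(c)
hsv=cv2.cvtColor(c['frame'],cv2.COLOR_RGB2HSV)
m=((hsv[...,0]<16)&(hsv[...,0]>2)&(hsv[...,1]>150)&(hsv[...,2]>60))
m&=(P[...,0]>480)&(P[...,0]<620)
q=P[m]; print(m.sum(),np.median(q,0))
# plane of top
yaw=np.deg2rad(20);n=capaxis(yaw); h=q@n; print('along n pct',np.percentile(h,[1,5,25,50,75,95,99]).round(1))
top=np.median(h[h>np.percentile(h,50)]); 
mm=(m&(abs(P@n-top)<4)).astype(np.uint8)
cn=max(cv2.findContours(mm,0,1)[0],key=cv2.contourArea); e=cv2.fitEllipse(cn); print('ell',e)
# cast ray to plane n.x=top
T=c['extrinsics']; d=T[:3,:3]@np.array([(e[0][0]-c['cx'])/c['fx'],(e[0][1]-c['cy'])/c['fy'],1]); o=T[:3,3]
X=o+d*(top-o@n)/(d@n); print('captop centre',X, 'cap centre',X-16*n)
qt=P[mm>0]; ctr=qt.mean(0); print('mean',ctr, 'fit normal',np.linalg.svd(qt-ctr)[2][2], n)
b,y,up=frame(yaw); s=np.cross(n,y); 
for k in (y,s): print(np.percentile((qt-ctr)@k,[1,99]))
E
```

```text
3960 [536.09909093 -23.50265595 201.6533932 ]
along n pct [-146.4 -129.9 -119.2 -118.5 -117.9 -117.1 -116.7]
ell ((340.2222900390625, 190.25146484375), (67.07990264892578, 69.41759490966797), 81.06966400146484)
captop centre [536.14538015 -24.76221285 202.97016812] cap centre [544.76914887 -21.62341773 189.86373541]
mean [536.22043809 -25.14095391 202.23218696] fit normal [ 0.54063788  0.18893164 -0.81976553] [-0.53898554 -0.19617469  0.81915204]
[-26.9228074   25.61111998]
[-26.66876364  25.93301179]
```

View pics/w1.png

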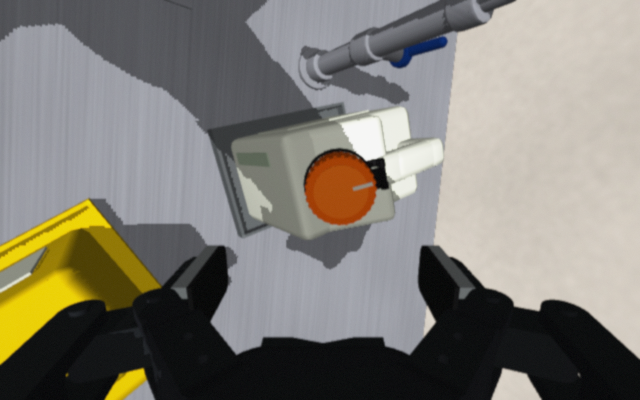

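Cap at (340,187) in the wrist view, on the white canister, clear all round, with the black hinge at (378,172). Its measured centre (545,-22,190) and axis agree with the stated sizes. Now I'll grip and unscrew.

```bash
cat >> h.py <<'E'
YAW=np.deg2rad(19.8); C0=np.array([544.3,-21.9,189.5]); 
H0=C0-(capcentre(np.zeros(3),YAW,0))
def st(t=''):
    o=observe(); print(t,'t%.1f'%o['time'],'F',o['ft_force'].round(1),'M',o['ft_torque'].round(2),'op %.1f'%o['opening'],'p',o['eef_pos'].round(1),'j',o['joints'].round(2)); return o
E
python3 - <<'E'
from h import *
n=capaxis(YAW); rot=toolrot(n,YAW,0.98).as_rotvec()
ctrl.move_pose(C0+n*60,rot); st()
ctrl.move_linear(C0-n*9,rot,rate=120); st('down')
effector.move_gripper(50,60); st('grip')
c=shot('wrist','w2'); shot('scene','s2')
E
```

```text
t3.2 F [ 0.6 -0.7 -0. ] M [-0.19  0.48  0.01] op 85.3 p [511.9 -33.9 238.6] j [-0.48 -0.19 -0.65  0.67  0.44  1.82]
down t3.9 F [ 0.9 -0.2 -0. ] M [-0.14  0.46 -0.02] op 85.4 p [549.2 -20.3 182.6] j [-0.4  -0.08 -0.71  0.47  0.4   1.9 ]
grip t4.3 F [-6.4 -1.8  6. ] M [-0.42  0.87  0.1 ] op 56.2 p [549.4 -20.9 183.5] j [-0.4  -0.08 -0.71  0.47  0.4   1.9 ]
```

View pics/w2.png

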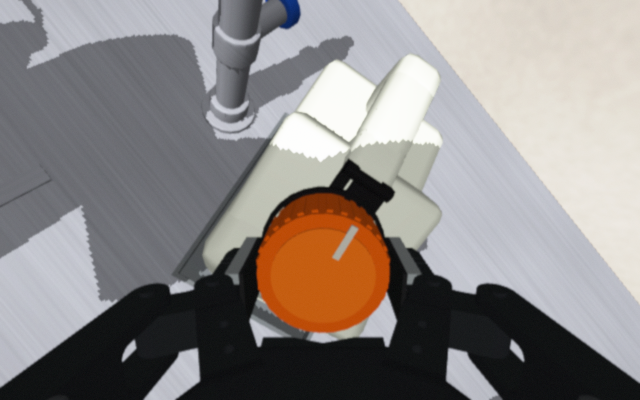

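View pics/s2.png

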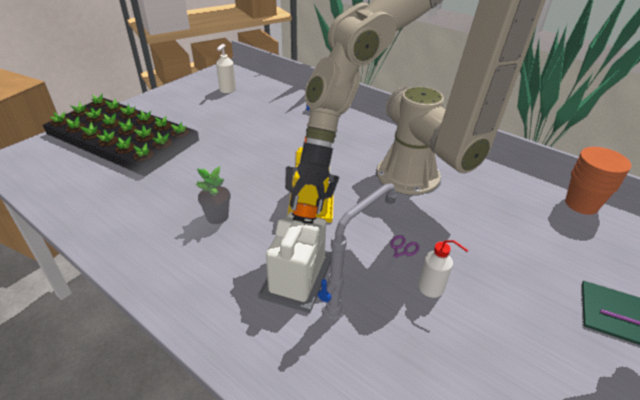

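The jaws hold the cap centred, with its top at (323,270) and the white line visible at (345,240). Now turning it, following the line.

```bash
python3 - <<'E'
from h import *
j=np.array(observe()['joints']); j0=j[5]
for a in (0.85,1.7,2.3,2.55):
    k=j.copy(); k[5]=j0-a; ctrl.move_joints(k); st(a)
shot('wrist','w3')
E
```

```text
0.85 t5.2 F [-5.7 -1.4  2.7] M [-0.21  1.12  0.23] op 56.0 p [548.7 -20.9 183.4] j [-0.41 -0.08 -0.71  0.47  0.4   1.05]
1.7 t6.1 F [-8.8 -2.2  3.1] M [-0.4   1.46  0.07] op 56.0 p [548.3 -21.2 182.9] j [-0.41 -0.08 -0.71  0.47  0.4   0.2 ]
2.3 t6.7 F [-9.  -3.2  2.7] M [-0.66  1.56  0.1 ] op 56.1 p [548.2 -21.6 182.8] j [-0.41 -0.08 -0.71  0.47  0.4  -0.4 ]
2.55 t7.0 F [-8.9 -5.   3.6] M [-0.79  1.59  0.12] op 56.2 p [548.1 -21.7 182.7] j [-0.41 -0.08 -0.71  0.47  0.4  -0.65]
```

View pics/w3.png

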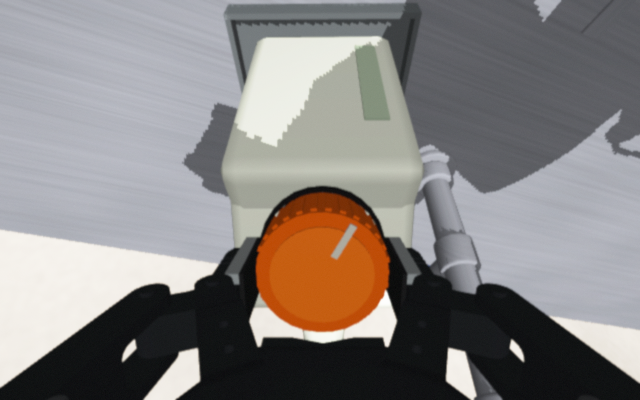

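The line kept its place in the view, (343,242), so the cap turned the full 2.55 rad without slipping. Now swinging it about the hinge, watching the force.

```bash
python3 - <<'E'
from h import *
o=observe(); p0=C0-9*capaxis(YAW); r0=R.from_rotvec(o['tcp_rot']); b,y,up=frame(YAW)
print(H0)
effector.move_gripper(50,35)
for th in np.arange(.1,1.36,.125):
    q=R.from_rotvec(y*th)
    ctrl.move_linear(H0+q.apply(p0-H0),(q*r0).as_rotvec(),rate=60)
    o=st('%.2f'%th)
    if np.linalg.norm(o['ft_force'])>35: print('stop'); break
shot('scene','s4'); shot('wrist','w4')
E
```

```text
[583.76364883  -7.69221218 199.33662475]
0.10 t7.6 F [-10.2  -9.7   1.9] M [-1.48  2.05 -0.51] op 55.7 p [545.9 -22.4 184.5] j [-0.36 -0.04 -0.61  0.6   0.31 -0.64]
0.23 t7.8 F [ -9.7 -10.2   1.1] M [-1.88  2.14 -0.65] op 56.2 p [544.3 -23.3 189.3] j [-0.31  0.02 -0.49  0.76  0.22 -0.62]
0.35 t8.1 F [-11.6 -11.4   1.7] M [-2.09  2.68 -0.52] op 56.1 p [542.4 -23.8 193.7] j [-0.27  0.09 -0.36  0.91  0.14 -0.59]
0.47 t8.4 F [-13.6 -12.    4.3] M [-2.03  3.   -0.3 ] op 56.1 p [541.5 -23.9 199. ] j [-0.23  0.17 -0.23  1.07  0.06 -0.56]
0.60 t8.7 F [-15.  -10.7   5. ] M [-2.04  3.04 -0.07] op 56.3 p [541.9 -23.7 204.8] j [-0.19  0.26 -0.09  1.22 -0.01 -0.53]
0.72 t8.9 F [-15.3 -10.3   7.1] M [-1.88  3.1   0.04] op 56.1 p [543.1 -23.3 210.4] j [-0.15  0.36  0.05  1.37 -0.07 -0.49]
0.85 t9.2 F [-14.6  -9.3   9.7] M [-1.79  3.1   0.12] op 55.9 p [544.9 -22.7 215.9] j [-0.12  0.46  0.2   1.53 -0.12 -0.45]
0.97 t9.5 F [-12.4  -8.2   8.7] M [-1.06  2.85  0.26] op 55.9 p [547.6 -21.3 220.4] j [-0.1   0.58  0.35  1.69 -0.16 -0.41]
1.10 t9.8 F [-7.5 -7.2  0.8] M [-0.88  1.38  0.46] op 55.9 p [552.1 -20.  223.2] j [-0.07  0.7   0.52  1.85 -0.2  -0.37]
1.23 t10.1 F [-5.7 -7.2  0.9] M [-0.92  0.57  0.4 ] op 55.9 p [556.5 -18.8 227.1] j [-0.05  0.83  0.7   2.03 -0.23 -0.33]
1.35 t10.4 F [-2.1 -4.7  2.6] M [-0.46  0.29  0.58] op 56.3 p [560.6 -17.1 230.9] j [-0.04  0.97  0.92  2.22 -0.26 -0.28]
```

View pics/s4.png

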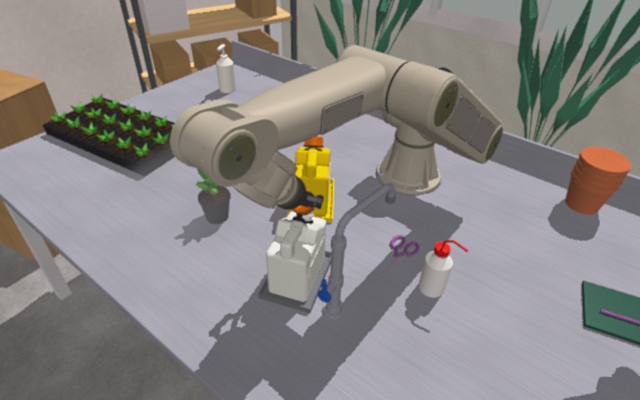

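View pics/w4.png

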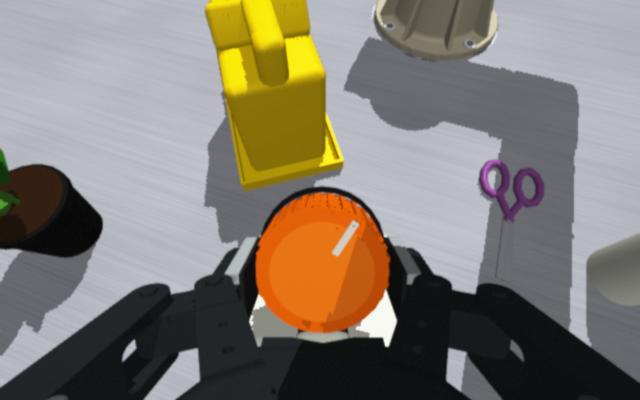

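At about 1.35 rad the forces are low, and the cap is still held with its line at (345,240). Next I'll check reach for the retreat and for a push with the closed fingers, then release.

```bash
python3 - <<'E'
from h import *
b,y,up=frame(YAW); o=observe(); n=capaxis(YAW,1.35)
r=R.from_rotvec(o['tcp_rot']); print('tool z',r.as_matrix()[:,2],-n,'jaw.y',r.as_matrix()[:,1]@y)
for d in (20,40,60,80): print(d,ctrl.ik(o['eef_pos']+n*d,o['tcp_rot']))
for tilt in (0,10,20):
  nn=capaxis(YAW,np.deg2rad(35-tilt))
  for k in (-90,90):
    rv=toolrot(nn,YAW,np.deg2rad(k)).as_rotvec()
    print(tilt,k,[None if (a:=ctrl.ik(H0+b*s+up*z,rv)) is None else np.round(a,2).tolist() for s,z in((-100,120),(-90,27),(-10,27))])
E
```

```text
tool z [-0.63409962 -0.23324281 -0.73723501] [-0.63382311 -0.22819036 -0.7390517 ] jaw.y 0.9999804681520894
20 [-0.02946317  1.03875765  1.09356759  2.33033935 -0.25456191 -0.27864065]
40 None
60 None
80 None
0 -90 [[-0.25, 0.14, 0.04, 1.47, 0.0, -0.59], [-0.24, 0.17, -0.15, 1.25, 0.0, -0.58], [-0.16, 0.31, 0.03, 1.29, 0.0, -0.5]]
0 90 [[-0.25, 0.14, 0.04, 1.47, 0.0, 2.55], [-0.24, 0.17, -0.15, 1.25, 0.0, 2.56], [-0.16, 0.31, 0.03, 1.29, 0.0, 2.64]]
10 -90 [[-0.31, 0.01, -0.12, 1.3, 0.11, -0.65], [-0.3, 0.05, -0.31, 1.08, 0.1, -0.64], [-0.21, 0.18, -0.15, 1.09, 0.09, -0.55]]
10 90 [[-0.31, 0.01, -0.12, 1.3, 0.11, 2.49], [-0.3, 0.05, -0.31, 1.08, 0.1, 2.5], [-0.21, 0.18, -0.15, 1.09, 0.09, 2.6]]
20 -90 [[-0.39, -0.11, -0.27, 1.15, 0.23, -0.71], [-0.38, -0.07, -0.46, 0.91, 0.23, -0.69], [-0.26, 0.07, -0.33, 0.88, 0.2, -0.58]]
20 90 [[-0.39, -0.11, -0.27, 1.15, 0.23, 2.43], [-0.38, -0.07, -0.46, 0.91, 0.23, 2.45], [-0.26, 0.07, -0.33, 0.88, 0.2, 2.56]]
```

```bash
python3 - <<'E'
from h import *
b,y,up=frame(YAW); o=observe(); n=capaxis(YAW,1.35); p=o['eef_pos']
effector.move_gripper(85,35); st('open')
ctrl.move_linear(p+n*12,None,rate=60)
n0=np.array([0,0,1.]); rv=toolrot(capaxis(YAW,np.deg2rad(35)),YAW,np.deg2rad(-90)).as_rotvec()
n1=capaxis(YAW,1.0); rv1=toolrot(n1,YAW,np.deg2rad(-90)).as_rotvec()
C=capcentre(H0,YAW,1.35)
ctrl.move_linear(C+n1*15,rv1,rate=80); st('a')
ctrl.move_linear(C+up*75,rv,rate=120); st('b')
shot('scene','s5'); shot('wrist','w5')
E
```

```text
open t10.9 F [-0.2  0.5  0.5] M [ 0.24 -0.49 -0.01] op 85.1 p [560.5 -15.9 231.4] j [-0.04  0.97  0.91  2.22 -0.26 -0.28]
a t11.9 F [-0.2  0.2 -0.5] M [ 0.12 -0.34 -0.01] op 85.2 p [570.7 -12.2 252.4] j [-0.08  0.64  0.54  1.83 -0.16 -0.4 ]
b t12.5 F [ 0.2  0.9 -0.5] M [-0.03 -0.01  0.  ] op 84.8 p [566.1 -14.  311.5] j [-0.17  0.29  0.21  1.49 -0.   -0.51]
```

View pics/s5.png

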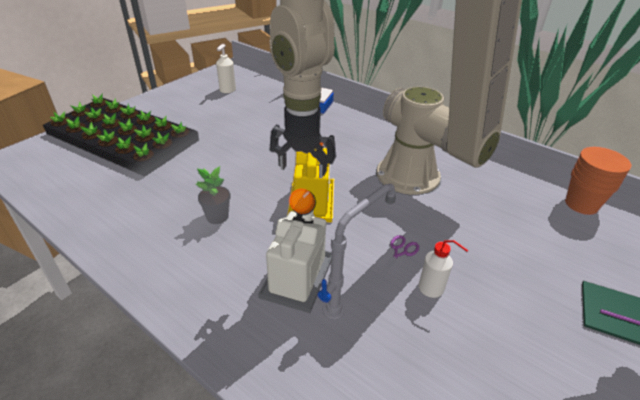

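View pics/w5.png

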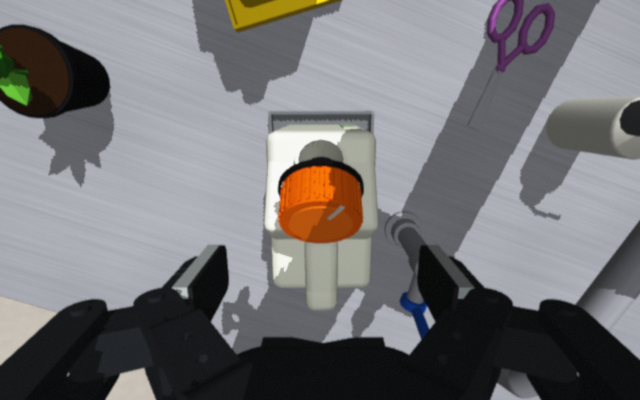

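The cap stays up at wrist (320,205) and scene (301,202), with the neck open at (320,152). Now I'll push it back with closed fingers from the front.

```bash
python3 - <<'E'
from h import *
b,y,up=frame(YAW)
rv=toolrot(capaxis(YAW,np.deg2rad(35)),YAW,np.deg2rad(-90)).as_rotvec()
effector.move_gripper(0,35)
ctrl.move_linear(H0-b*100+up*115,rv,rate=150)
ctrl.move_linear(H0-b*85+up*27,rv,rate=120); st('low')
for s in (-65,-50,-40,-30,-22,-16,-12):
    ctrl.move_linear(H0+b*s+up*27,rv,rate=50); o=st(s)
    if np.linalg.norm(o['ft_force'])>15: print('stop'); break
shot('scene','s6')
E
```

```text
low t15.0 F [0.7 0.7 0.6] M [-0.04 -0.03 -0.02] op -0.6 p [504.2 -36.5 226.9] j [-0.23  0.18 -0.14  1.25 -0.   -0.58]
-65 t15.5 F [-0.6 -0.1 -0.2] M [-0.01 -0.02  0.03] op 0.0 p [522.7 -29.6 226.2] j [-0.21  0.22 -0.1   1.26 -0.   -0.56]
-50 t16.0 F [0.  0.1 0.3] M [ 0.01 -0.03 -0.03] op -0.1 p [537.1 -24.5 226.2] j [-0.19  0.24 -0.06  1.27  0.   -0.54]
-40 t16.3 F [-1.4 -0.1 -0.3] M [-0.01 -0.03 -0.  ] op -0.0 p [546.5 -21.1 226.2] j [-0.19  0.26 -0.04  1.27  0.   -0.53]
-30 t16.7 F [ 0.4 -0.6 -0.2] M [-0.06 -0.08 -0.03] op -0.2 p [556.  -17.7 226.2] j [-0.18  0.28 -0.01  1.28  0.   -0.52]
-22 t17.0 F [ 0.3 -1.5  1. ] M [-0.22 -0.12 -0.01] op -0.3 p [563.8 -15.2 226.7] j [-0.17  0.29  0.01  1.28 -0.   -0.52]
-16 t17.2 F [ 0.8 -1.   0.2] M [-0.07 -0.13 -0.03] op -0.3 p [569. -13. 226.] j [-0.16  0.3   0.02  1.29  0.   -0.51]
-12 t17.5 F [ 0.3 -0.4  1. ] M [-0.05 -0.19 -0.01] op -0.3 p [572.6 -11.6 226. ] j [-0.16  0.31  0.03  1.29  0.   -0.51]
```

```bash
python3 - <<'E'
import cv2
a=cv2.imread('pics/s6.png')[130:330,220:420]; cv2.imwrite('pics/s6c.png',cv2.resize(a,(600,600),interpolation=2))
E
```

```text
(no output)
```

View pics/s6c.png

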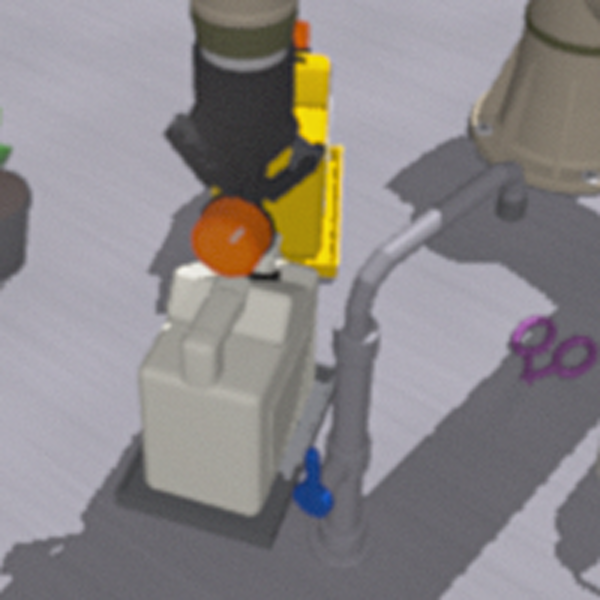

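The cap, at crop (232,235), now faces the scene camera, tipped well back. I'll push a little further and measure its lean from depth.

```bash
cat >> h.py <<'E'
def strap_est(tag):
    c=shot('scene',tag); P=pts(c); b,y,up=frame(YAW)
    hsv=cv2.cvtColor(c['frame'],cv2.COLOR_RGB2HSV)
    m=(hsv[...,0]<16)&(hsv[...,0]>2)&(hsv[...,1]>150)&(hsv[...,2]>60)&(np.linalg.norm(P-H0,axis=-1)<110)
    q=P[m]
    # top face: points, robust plane
    best=None; rng=np.random.default_rng(0)
    for _ in range(300):
        a=q[rng.choice(len(q),3,False)]; k=np.cross(a[1]-a[0],a[2]-a[0]); L=np.linalg.norm(k)
        if L<150: continue
        k/=L; i=abs((q-a[0])@k)<2.5
        if best is None or i.sum()>best.sum(): best=i
    qt=q[best]; k=np.linalg.svd(qt-qt.mean(0))[2][2]
    if k@(b+.3*up)<0:k=-k
    th=np.arctan2(k@b,k@up)+np.deg2rad(35)
    rel=qt.mean(0)-H0
    # from centre of top face: 40 along disc, 32 along axis
    ang=np.arctan2(rel@up,rel@b); th0=np.arctan2(-22.94+32*.819,-32.77-32*.574); th2=(th0-ang)
    print('strap: normal %.2f, pos %.2f'%(th,th2),len(q),best.sum(),'top centre rel b,y,up',(rel@b).round(1),(rel@y).round(1),(rel@up).round(1),'r',np.hypot(rel@b,rel@up).round(1))
E
python3 - <<'E'
from h import *
b,y,up=frame(YAW)
rv=toolrot(capaxis(YAW,np.deg2rad(35)),YAW,np.deg2rad(-90)).as_rotvec()
strap_est('s7')
for s in (-6,0,5,9):
    ctrl.move_linear(H0+b*s+up*27,rv,rate=50); o=st(s)
    if np.linalg.norm(o['ft_force'])>12: print('stop'); break
strap_est('s8')
E
```

```text
strap: normal 2.07, pos 2.12 511 307 top centre rel b,y,up 30.2 -0.4 42.5 r 52.1
-6 t17.9 F [ 0.9 -0.2  0.5] M [-0.09 -0.11 -0.07] op -0.2 p [578.4  -9.6 226.2] j [-0.16  0.32  0.05  1.29  0.   -0.5 ]
0 t18.1 F [ 0.4 -0.3 -0.4] M [-0.05 -0.06 -0.01] op -0.0 p [584.1  -7.5 226.2] j [-0.15  0.33  0.06  1.3   0.   -0.5 ]
5 t18.4 F [-5.7 -1.7  2.4] M [-0.43  1.07 -0.05] op -0.1 p [587.   -6.3 226.2] j [-0.15  0.34  0.07  1.31 -0.   -0.49]
9 t18.6 F [-14.5  -7.    6.5] M [-1.26  2.92  0.01] op -0.2 p [587.6  -6.  226. ] j [-0.14  0.35  0.08  1.31 -0.   -0.49]
stop
strap: normal 2.39, pos 2.42 468 226 top centre rel b,y,up 43.6 1.1 33.9 r 55.2
```

Cap at its stop, 2.4 rad. Backing off, then looking down at the spout from close range.

```bash
python3 - <<'E'
from h import *
b,y,up=frame(YAW)
ctrl.move_linear(H0-b*60+up*35,None,rate=120)
ctrl.move_linear(H0-b*70+up*150,None,rate=150)
strap_est('s9')
rv=R.from_matrix(np.array([[0,-1,0],[-1,0,0],[0,0,-1.]]).T).as_rotvec()
for rr in range(0,360,45):
    q=(R.from_euler('z',rr,degrees=True)*R.from_rotvec([np.pi,0,0])).as_rotvec(); a=ctrl.ik([530,140,400],q); print(rr,None if a is None else np.round(a,2))
E
```

```text
strap: normal 2.36, pos 2.39 468 234 top centre rel b,y,up 43.2 1.6 35.2 r 55.7
0 [ 0.11  0.28  0.41  1.7   0.   -3.03]
45 [0.11 0.28 0.41 1.7  0.   2.47]
90 [0.11 0.28 0.41 1.7  0.   1.68]
135 [0.11 0.28 0.41 1.7  0.   0.9 ]
180 [0.11 0.28 0.41 1.7  0.   0.11]
225 [ 0.11  0.28  0.41  1.7   0.   -0.67]
270 [ 0.11  0.28  0.41  1.7   0.   -1.46]
315 [ 0.11  0.28  0.41  1.7   0.   -2.24]
```

```bash
python3 - <<'E'
from h import *
q=(R.from_euler('z',180,degrees=True)*R.from_rotvec([np.pi,0,0])).as_rotvec()
effector.move_gripper(60,40)
ctrl.move_pose([500,100,430],q); st()
c=shot('wrist','w10'); print(np.round(c['extrinsics'],2).tolist()); shot('top','t10')
E
```

```text
t21.6 F [ 0.2 -1.  -0.7] M [ 0.02 -0.01 -0.03] op 60.1 p [500.2  99.9 429.6] j [ 0.04  0.22  0.4   1.76 -0.    0.04]
[[-0.0, 0.96, 0.26, 433.61], [1.0, 0.0, -0.0, 100.23], [-0.0, 0.26, -0.96, 572.92], [0.0, 0.0, 0.0, 1.0]]
```

View pics/w10.png

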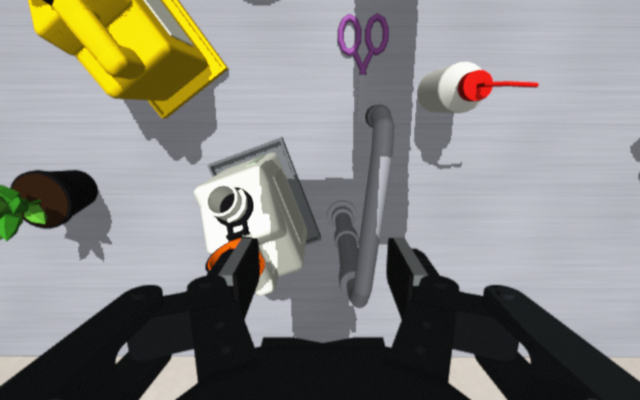

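The wrist view shows the open mouth at (230,203), the laid-back cap at (236,262), the spout elbow at (378,113), its tube running down to (360,300), and the flange near (345,212). Measuring these.

```bash
python3 - <<'E'
from h import *
c=dict(np.load('pics/w10.npz')); P=pts(c); f=c['frame']
z=P[...,2]
m=((z>282)&(z<325)&(P[...,1]>90)&(P[...,1]<200)&(P[...,0]>400)&(P[...,0]<660)).astype(np.uint8)
k,l,s,ce=cv2.connectedComponentsWithStats(m); i=1+np.argmax(s[1:,4]); m=(l==i); print(s[i],z[m].max())
mid=[]
for r in range(135,290,4):
    cs=np.where(m[r])[0]
    if len(cs)>5: u=(cs.min()+cs.max())/2; mid.append(ray(c,u,r,300)); w=np.ptp(cs)
mid=np.array(mid); print(len(mid),mid[0].round(1),mid[-1].round(1)); vx=cv2.fitLine(mid[:,:2].astype(np.float32),2,0,.01,.01).ravel(); print('line',vx.round(3), 'res',np.abs(np.cross(vx[:2],mid[:,:2]-vx[2:])).max())
q=P[m]; d=vx[:2]*np.sign(vx[0]); sx=q[:,:2]@d; print('along range',sx.min(),sx.max())
print('elbow far end point', vx[2:]+d*(sx.min()-vx[2:]@d),'top end',vx[2:]+d*(sx.max()-vx[2:]@d))
cr=cv2.resize(f[170:300,190:420][:,:,::-1],None,fx=3.4,fy=3.4,interpolation=2); cv2.imwrite('pics/w10c.png',cr)
E
```

```text
[ 349  110   45  198 3955] 311.90164202233353
39 [455.  150.1 300. ] [598.8 137.8 300. ]
line [ 9.96000e-01 -8.90000e-02  5.23786e+02  1.44806e+02] res 0.8725639067105329
along range 419.68447619583867 609.3434908050713
elbow far end point [434.92965565 152.71211113] top end [623.84239985 135.90392737]<stdin>:10: DeprecationWarning: Arrays of 2-dimensional vectors are deprecated. Use arrays of 3-dimensional vectors instead. (deprecated in NumPy 2.0)
```

View pics/w10c.png

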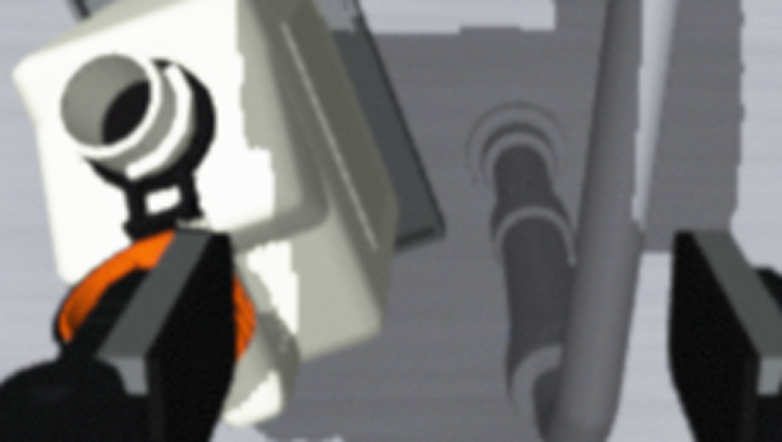

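```bash
python3 - <<'E'
from h import *
c=dict(np.load('pics/w10.npz')); T=c['extrinsics']
def proj(X):
    p=T[:3,:3].T@(X-T[:3,3]); return np.array([p[0]/p[2]*c['fx']+c['cx'],p[1]/p[2]*c['fy']+c['cy']])
n=capaxis(YAW); M=C0+9*n; print('M pred',M.round(1),'px',proj(M).round(1),'crop',((proj(M)-[190,170])*3.4).round())
b,y,up=frame(YAW); e=np.cross(y,n)
im=cv2.imread('pics/w10c.png')
for r,col in((18.5,(0,0,255)),(22,(0,255,0))):
    for a in np.arange(0,2*np.pi,.2):
        p=(proj(M+r*(np.cos(a)*y+np.sin(a)*e))-[190,170]+.5)*3.4; cv2.circle(im,tuple(int(v) for v in p),1,col,-1)
cv2.imwrite('pics/w10d.png',im)
for p in ((107,103),(112,108)): print(ray(c,p[0]/3.4+190,p[1]/3.4+170,196))
for zz in(0,8): print('flange',ray(c,342.4,214.1,zz))
E
```

```text
M pred [539.4 -23.6 196.9] px [221.8 198. ] crop [108.  95.]
[542.55701927 -24.54828243 196.        ]
[544.43408458 -22.89254576 196.        ]
flange [625.71799677 136.74871159   0.        ]
flange [623.03552178 136.23877611   8.        ]
```

View pics/w10d.png

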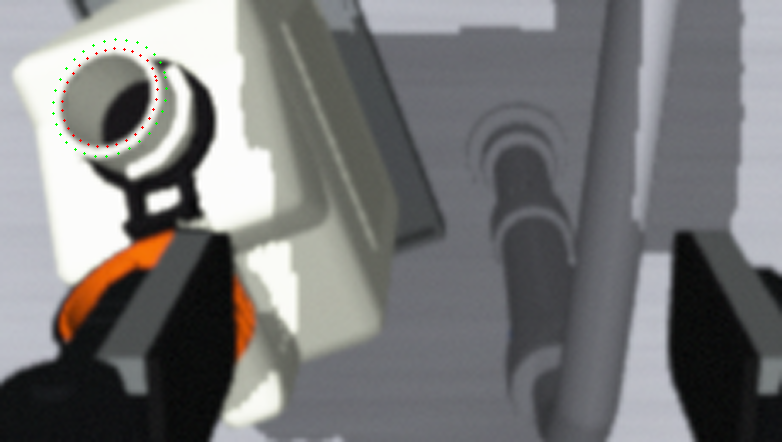

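Predicted mouth (540,-24) sits on the visible bore to about 2 mm. The tap axis (626,136) lies on the tube's line and is 181 mm from the mouth, against 185 ±10 given, so the spout must turn 67°. Grip and swing.

```bash
cat >> h.py <<'E'
A0=np.array([626.,136.]); M0=np.array([540.5,-23.8])
def sp_pose(phi,r=145,z=287):
    return [*(A0+r*np.array([np.cos(phi),np.sin(phi)])),z], (R.from_euler('z',phi)*R.from_rotvec([np.pi,0,0])).as_rotvec()
E
python3 - <<'E'
from h import *
p0=np.deg2rad(174.9); p1=np.arctan2(*(M0-A0)[::-1])%(2*np.pi); print(np.rad2deg(p1))
for ph in np.linspace(p0,p1,5): a=ctrl.ik(*sp_pose(ph)); print(None if a is None else a.round(2))
p,q=sp_pose(p0,z=360); ctrl.move_pose(p,q); 
p,q=sp_pose(p0); ctrl.move_linear(p,q,rate=120); st('at')
effector.move_gripper(10,25); st('grip')
shot('scene','s11')
N=12
for ph in np.linspace(p0,p1,N+1)[1:]:
    p,q=sp_pose(ph); ctrl.move_linear(p,q,rate=60); o=st('%.1f'%np.rad2deg(ph))
    if np.linalg.norm(o['ft_force'])>30: print('stop');break
shot('scene','s12'); shot('top','t12'); shot('wrist','w12'); strap_est('s12b')
E
```

```text
241.8512675083736
[ 0.14  0.16 -0.01  1.39  0.    0.23]
[ 0.05  0.15 -0.03  1.39  0.   -0.15]
[-0.03  0.16 -0.01  1.39  0.   -0.52]
[-0.09  0.2   0.04  1.4   0.   -0.88]
[-0.13  0.27  0.12  1.42  0.   -1.21]
at t22.9 F [0.8 0.3 0.8] M [0.02 0.06 0.03] op 59.9 p [482.4 148.6 288.1] j [ 0.14  0.16 -0.01  1.4  -0.    0.23]
grip t23.4 F [ 0.1 -0.5  4. ] M [-0.08  0.   -0.06] op 17.0 p [481.9 148.9 287.7] j [ 0.14  0.16 -0.01  1.39 -0.    0.23]
180.5 t23.8 F [-1.5 -1.4  5.1] M [-0.29  0.12  0.08] op 16.8 p [481.3 134.5 287.7] j [ 0.11  0.15 -0.02  1.39 -0.    0.11]
186.1 t24.2 F [-0.2 -0.9  6.3] M [-0.21  0.13  0.01] op 17.1 p [482.1 120.4 287.7] j [ 0.08  0.15 -0.03  1.39 -0.   -0.02]
191.6 t24.6 F [-2.  -1.   5.7] M [-0.28  0.15  0.05] op 17.1 p [484.3 106.5 287.7] j [ 0.05  0.15 -0.03  1.39 -0.   -0.15]
197.2 t25.0 F [-1.6 -1.8  6.2] M [-0.25  0.17  0.08] op 16.8 p [487.8  92.8 287.7] j [ 0.03  0.15 -0.03  1.39 -0.   -0.27]
202.8 t25.4 F [-0.6 -1.3  5.7] M [-0.27  0.18  0.1 ] op 16.8 p [492.7  79.6 287.7] j [-0.    0.15 -0.02  1.39 -0.   -0.4 ]
208.4 t25.7 F [-0.4 -0.9  5.3] M [-0.2   
[... 193 characters left out ...]
0.   -0.64]
219.5 t26.5 F [ 0.5 -0.9  5.2] M [-0.15  0.08  0.17] op 16.8 p [514.6  43.5 287.7] j [-0.07  0.19  0.02  1.4  -0.   -0.76]
225.1 t26.9 F [-0.  -0.8  5.1] M [-0.12  0.08  0.17] op 16.9 p [524.2  33.2 287.7] j [-0.09  0.2   0.04  1.4  -0.   -0.88]
230.7 t27.3 F [ 0.1 -0.2  5.6] M [-0.03  0.01  0.21] op 17.0 p [534.8  23.8 287.7] j [-0.11  0.22  0.06  1.41  0.   -0.99]
236.3 t27.6 F [-0.2 -0.5  5.1] M [0.02 0.   0.2 ] op 17.0 p [546.2  15.5 287.7] j [-0.12  0.25  0.09  1.42  0.   -1.1 ]
241.9 t28.0 F [-0.3 -0.1  4.5] M [0.08 0.05 0.27] op 17.1 p [558.3   8.4 287.7] j [-0.13  0.27  0.12  1.42  0.   -1.21]
strap: normal 2.35, pos 2.39 469 225 top centre rel b,y,up 43.1 1.6 35.3 r 55.7
```

View pics/s12.png

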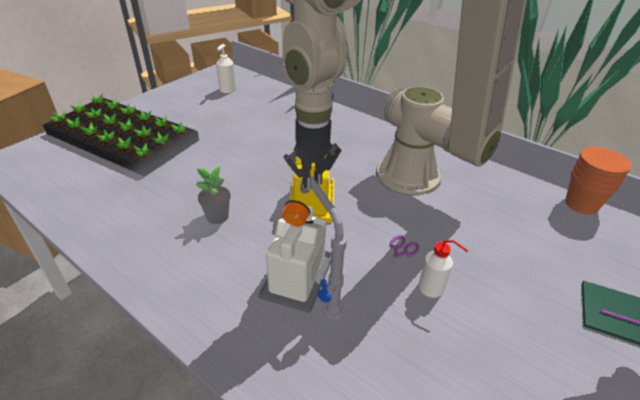

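View pics/w12.png

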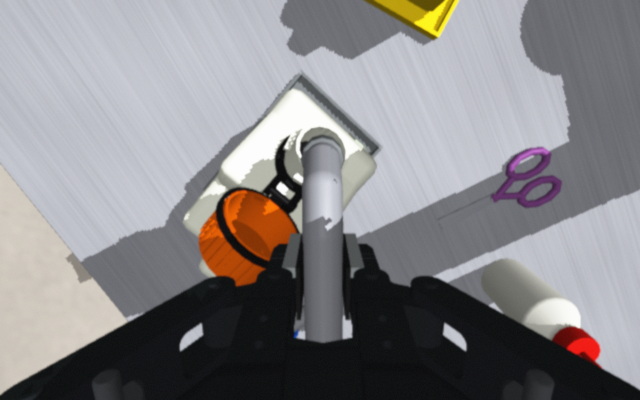

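The spout's end at wrist (322,150) is over the neck, and the cap is still back at (250,230). Releasing gently, lifting off and re-measuring.

```bash
python3 - <<'E'
from h import *
effector.move_gripper(34,25); st('open')
p=observe()['eef_pos']; ctrl.move_linear(p+[0,0,70],None,rate=100); st('up')
q=(R.from_euler('z',180,degrees=True)*R.from_rotvec([np.pi,0,0])).as_rotvec()
ctrl.move_pose([490,60,430],q)
c=shot('wrist','w13'); shot('top','t13'); strap_est('s13')
P=pts(c); z=P[...,2]
m=((z>285)&(z<325)&(P[...,1]>-60)&(P[...,1]<130)&(P[...,0]>500)&(P[...,0]<640)).astype(np.uint8)
k,l,s,ce=cv2.connectedComponentsWithStats(m); i=1+np.argmax(s[1:,4]); m=(l==i); print(s[i])
mid=[]
ys,xs=np.where(m); r=cv2.fitLine(np.c_[xs,ys].astype(np.float32),2,0,.01,.01).ravel(); print(r)
d=r[:2]; nn=np.array([-d[1],d[0]]); t=(np.c_[xs,ys]-r[2:])@d; w=(np.c_[xs,ys]-r[2:])@nn
for a in np.arange(np.percentile(t,15),np.percentile(t,85),4):
    i=abs(t-a)<2
    if i.sum()>8: px=r[2:]+d*a+nn*(w[i].min()+w[i].max())/2; mid.append(ray(c,*px,300))
mid=np.array(mid); L=cv2.fitLine(mid[:,:2].astype(np.float32),2,0,.01,.01).ravel()
d3=L[:2]*np.sign(-L[1]); foot=L[2:]+d3*((A0-L[2:])@d3); tip=foot+185*d3
print('axis off line',np.linalg.norm(A0-foot),'tip',tip.round(1),'mouth',M0,'dist',np.linalg.norm(tip-M0).round(1), 'dir',np.rad2deg(np.arctan2(*d3[::-1])))
print('far end of P',(P[m][:,:2]@d3).max()-A0@d3,(P[m][:,:2]@d3).min()-A0@d3)
E
```

```text
open t28.5 F [-0.3 -0.2  0.3] M [-0.01 -0.   -0.03] op 34.1 p [557.3   8.2 286.4] j [-0.13  0.27  0.12  1.42  0.   -1.21]
up t29.4 F [ 0.2  0.6 -0.6] M [-0.06  0.03 -0.02] op 33.9 p [557.2   8.3 355.8] j [-0.13  0.28  0.3   1.6  -0.   -1.21]
strap: normal 2.37, pos 2.40 457 236 top centre rel b,y,up 43.2 1.8 35.0 r 55.7
[ 287  259   80   58 1628]
[  0.8912049   0.4536009 325.35257   286.57065  ]
axis off line 0.04619792989352433 tip [540.4 -28. ] mouth [540.5 -23.8] dist 4.2 dir -117.5805
far end of P 127.01603954686516 34.53307390793492
```

View pics/w13.png

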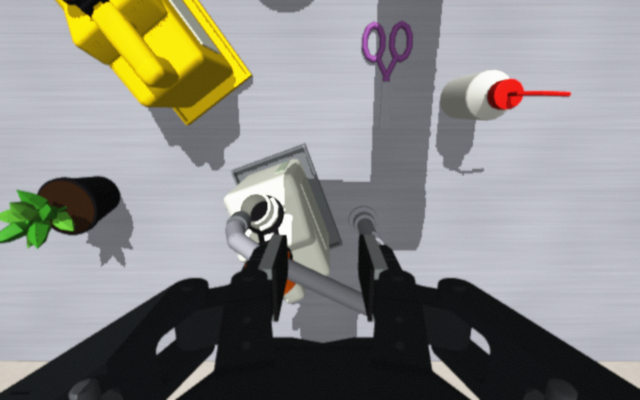

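View pics/t13.png

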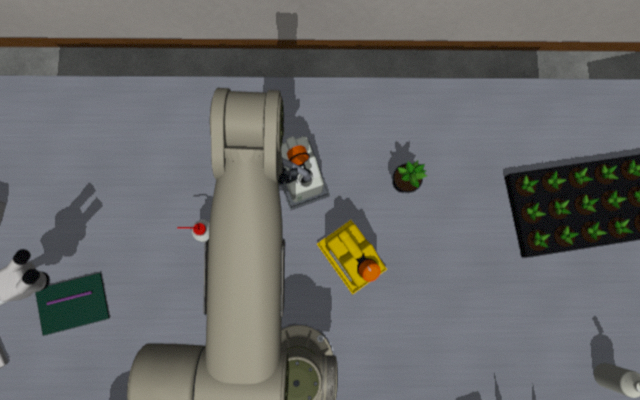

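Line-based estimate: tip 4 mm from the mouth centre. I'll cross-check independently, viewing the nozzle end itself from a tilted wrist pose plus the top camera.

```bash
python3 - <<'E'
from h import *
b,y,up=frame(YAW); n=capaxis(YAW,np.deg2rad(0)); 
for back,roll in ((200,.2),(240,.2)):
  tgt=np.array([540,-24,225.])+n*back*0.5-b*120+up*60
  a=ctrl.ik(tgt,toolrot(n,YAW,roll).as_rotvec()); print(tgt,a)
if a is not None:
    ctrl.move_pose([tgt[0],tgt[1],tgt[2]],toolrot(n,YAW,.2).as_rotvec())
    c=shot('wrist','w14'); shot('top','t14'); st()
E
```

```text
[373.12760388 -84.07775934 366.91520443] [-0.91297795 -0.3944061  -0.43656159  1.31676944  0.57739396  0.57538324]
[362.33426311 -87.96360113 383.29824531] [-0.95912568 -0.39618477 -0.39557552  1.38931418  0.58642807  0.52121029]
 t31.8 F [-0.2 -0.3  0.4] M [-0.19  0.52  0.03] op 34.4 p [363.1 -88.  384. ] j [-0.96 -0.39 -0.39  1.39  0.59  0.52]
```

```bash
python3 - <<'E'
import cv2,numpy as np
a=cv2.imread('pics/w14.png'); b=cv2.imread('pics/t14.png')[130:220,230:350]
cv2.imwrite('pics/t14c.png',cv2.resize(b,None,fx=5,fy=5,interpolation=2))
E
```

```text
(no output)
```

View pics/w14.png

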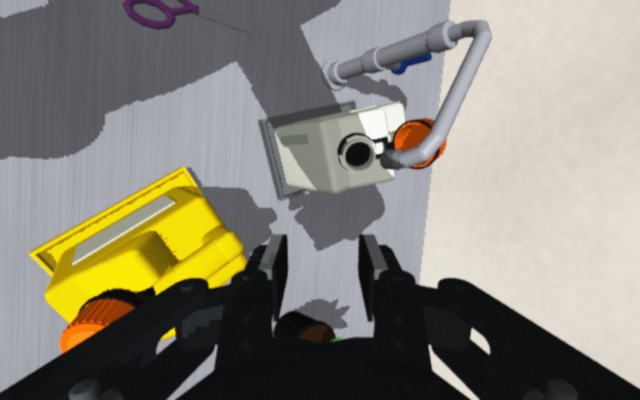

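View pics/t14c.png

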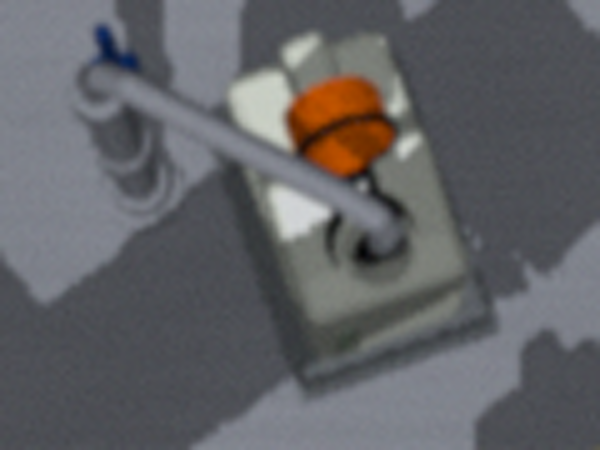

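```bash
python3 - <<'E'
from h import *
c=dict(np.load('pics/w14.npz')); t=dict(np.load('pics/t14.npz'))
cv2.imwrite('pics/w14c.png',cv2.resize(c['frame'][110:190,320:460][:,:,::-1],None,fx=5,fy=5,interpolation=2))
print('mouth w',ray(c,357,151,196)); print('nozzle w',ray(c,387,158,245))
for u,v,z in((307.2,177.2,245),(307.2,177.2,300)): print('top noz',z,ray(t,u,v,z))
print('top mouth',ray(t,304,177.6,196))
E
```

```text
mouth w [537.34848607 -19.14380202 196.        ]
nozzle w [541.69342896 -26.97114734 245.        ]
top noz 245 [539.45299687 -28.38229923 245.        ]
top noz 300 [527.81136971 -28.24400663 300.        ]
top mouth [548.61038132 -19.13976519 196.        ]
```

View pics/w14c.png

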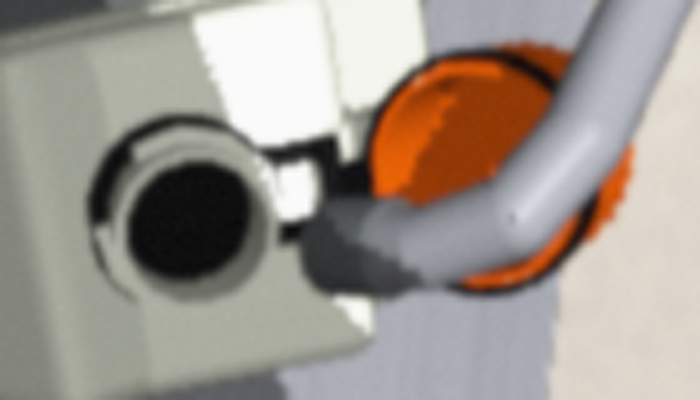

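```bash
python3 - <<'E'
from h import *
c=dict(np.load('pics/w14.npz'))
f=lambda x,y:(x/5+320-.4,y/5+110-.4)
m=ray(c,*f(199,222),196); t=ray(c,*f(328,243),245); print(m,t,np.linalg.norm((m-t)[:2]),np.linalg.norm(t[:2]-A0))
E
```

```text
[541.77643485 -22.4560397  196.        ] [538.86057619 -27.47871513 245.        ] 5.807710410169434 185.25271788099315
```

Both independent checks put the outlet 4–6 mm from the mouth centre, and its distance from the tap axis (185 mm) matches. The cap reads about 2.4 rad, and the arm is clear. Handing in.

```bash
python3 - <<'E'
from h import *
ctrl.wait(0.3); strap_est('s15'); st(); ctrl.job_done()
E
```

```text
strap: normal 2.37, pos 2.40 443 236 top centre rel b,y,up 43.1 0.7 34.9 r 55.5
 t32.1 F [-0.1 -0.2  0.5] M [-0.22  0.5   0.01] op 34.0 p [362.6 -87.8 383.3] j [-0.96 -0.4  -0.4   1.39  0.59  0.52]
the job is handed in; nothing more can be done
```

The canister is ready to refill, and I handed the job in at 32 s of the 66 s allowed. I unscrewed the white canister's orange cap by 2.55 rad, with no slip seen on its white line. I then swung it up on its tether, pushed it back to the hinge stop with closed fingers, and turned the gripped spout 67° to the mouth.

Last checks:
- **Cap:** the hinge reads about 2.37–2.40 rad from the cap's measured lean and position; 1.9 is needed.
- **Spout outlet:** it is 4–6 mm from the mouth centre by two separate measurements; the limit is 16 mm. A rougher eyeballed reading from the top camera put it about 13 mm off. I trusted it less because the nozzle hides the rim there.
- **Robot and bystanders:** wrist force was near zero and the arm was standing clear. The wash bottle, seedling and scissors showed no visible movement in the pictures; I did not measure their positions.

No check failed. `ctrl.job_done()` gives no verdict, so I can't confirm how it was judged.

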